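Free the wax-seized bolt and open the specimen box

TASK

The slide bolt on the lid of the steel specimen box is seized with hardened wax. Work it out and back in short strokes, each right to its stop, until it runs free, draw it fully back out of its keeper, then swing the lid up and leave it standing upright with the bolt still drawn. Do not disturb the things lying round the box.

Things in the scene. Friction and masses are not known exactly. Their poses are not given: they have to be found in the camera images.
- transport_box: grey steel specimen box, 180 mm deep (x), 220 mm wide (y), 102 mm high to the top face of its shut lid; heavy, does not move. Origin: centre of its underside. x points from its front (lid handle side, towards the robot) to its back (hinge side), y to its left, z up. On the lid, along y, two guides 18 mm high hold the bolt's rod, 36 mm right and 76 mm left of the knob's home place.
- bolt_knob (a point): point on the axis of the bolt's upright round steel knob, 39 mm above the lid's top face; the knob is 14 mm thick and reaches from 24 to 48 mm above that face. It slides with the bolt along the box's y axis: -y (box's right) is home, into the keeper strap on the right wall; +y (left) is out. The lid handle is 78 mm in front of it.
- bolt (a joint): bolt travel, m: 0 home, 0.044 fully drawn; under 0.026 it locks the lid. Starts near 0.006, drags 3 N. Wax stops it after 8 to 17 mm, springy (4 N/mm for 5 mm, then hard); more force is no use. Each stroke out to its stop and back home to its stop (12 to 20 N each) lets the next run further; after 3 to 6 it runs free. A stroke that stops short at either end does not count.
- lid (a joint): opening angle of the lid, rad: 0 shut, 1.57 upright, end stop at 1.75. The hinge is stiff (about 0.8 N m) and the lid stays wherever it is left; lifting it at the handle takes about 9 N.
- lid_handle (a point): middle of the lid's bow handle: a round steel bar 10 mm thick that runs along the box's y axis, 82 mm straight, 86 mm clear between its posts, its axis 45 mm above the lid's top face and 160 mm in front of the hinge axis, near the front edge of the lid. It moves with the lid.
- lid_hinge (a point): middle of the hinge axis, along the box's y axis at the back rim, 90 mm above the bench; lifting the lid's front edge turns it about +y of the box.
- wax_scraper: bystander: flat orange plastic wax scraper, 143 mm long, 46 mm wide, 10 mm high, lying behind the box. Origin: centre of its underside.
- pot_d: bystander: specimen pot with a screw lid, 48 mm diameter, 62 mm high, standing to the left in front. Origin: centre of its underside.
- timer: bystander: digital lab timer, 67 x 67 x 19 mm, lying on its back to the left in front. Origin: centre of its underside.
- forceps: bystander: steel forceps, 120 mm long, 9 mm high, lying to the right of the box. Origin: centre of its underside.

How it is judged:
By the outcome, as a careful person would: the job done as asked, in the order asked, and still so for the second after the job is handed in, with the robot touching nothing.
It also fails if it takes over 61 s, if anything falls off the work surface, if the arm or the gripper's body presses on something with over 40 N, if the wrist force passes 120 N, or if a joint passes its speed limit or range.

ROBOT

A 6-joint arm with a two-finger parallel gripper is mounted at the origin on a cart in front of the work surface, level with it; the furniture and walls round the work are solid. World frame = base frame: x ahead of the robot, y to its left, z up, the work surface at z = 0. Lengths are in m, angles in degrees, forces in N, time in s.
With the tool pointing down it reaches from about 0.4 to 0.825 m from the base axis. Payload 7 kg.
Tool frame: the origin (TCP) lies midway between the tips of the shut fingers; the grasp point (between the pads) lies 19 mm behind it (ctrl.hold_point_z is the distance from the TCP to the grasp point, in m); z points along the fingers, y is the line along which they close (so a half turn about z gives the same grasp; the last joint's range is limited). The gripper opens to 88 mm and grips with 3 to 60 N. Pads are 19 mm wide; open, the fingers measure 130 mm over their backs; the gripper's body (78 mm by 193 mm) begins 47 mm behind the grasp point.
Start: joints at [-56.259, 20.546, 0.682, 0, -70.136, -16.507], TCP at [0.2, -0.645, 0.227] pointing down, gripper open.
Joint ranges: [-176.03, 176.03], [-82.01, 121.73], [-58.28, 71.71], [-173.87, 95.51], [-174.79, -0.11], [-173.66, 173.66]. Speed limits (degrees/s): [136.94, 136.94, 172.46, 180, 180, 180].

INTERFACE

Orientations are given as [roll, pitch, yaw] about the fixed x, y, z axes, in that order (R = Rz(yaw) Ry(pitch) Rx(roll)).
In Python, from plant import ctrl gives the robot as it stands.
- The arm moves only by the tool apply_moves, never from a script. Its argument "deltas" is a list of rows, each an object with "fingers": the finger opening in mm, from 0 to 87.6; "delta_pos": the shift along the tool's x, y, z in mm, a list of three; "angular": the turn, a rotation vector about the tool's x, y, z in degrees, a list of three. A call has 1 to 10 rows; each row is the pose to reach, as a shift and turn from the pose commanded when the call began, along the tool's axes at that moment; what a row does not reach only later rows make up. A row lasts 1/10 s, in which the tool goes at most 50 mm and 8.59 degrees, less where a joint would pass 70% of its speed; a pose out of reach is approached as far as the arm can. A call with a gripper value outside its range is refused whole. The fingers move at their own pace and stop on an object; the grip force is fixed at half the most. Time passes only in rows, so rows that repeat a pose let the fingers close. It gives the time, the measured TCP pose, the force, the opening and the grip force at its end, in the units of the state.
- ctrl.get_obs(): the state, without advancing time (a new reading comes with each control period).
- ctrl.snapshot(name): name is "scene" or "top" or "wrist"; returns the picture (420x560x3 uint8, red, green, blue); there is no depth.
- ctrl.camera_params(name): a dict with "fx", "fy", "cx", "cy" (pixels), "cam_to_world" (4x4, takes a point from camera to world coordinates); the wrist camera has in their place "mount" (4x4, takes a point from camera to tool coordinates, whose origin is the TCP and whose axes are the flange's). Camera axes: x right, y up, looking along -z (the intrinsics and any distortion apply to the point x, -y, -z); pixel columns grow to the right and rows downward; lengths in m; the calibration is good to about 2 mm. A picture is of the moment at which its call begins: read the wrist's pose just before it. camera_params takes no time and is no camera call.
- ctrl.close_job(): hands the job in; it is judged then, once.
The state is a dict: "clock": time; "joint_pos": joint angles; "qvel": joint speeds; "tau": joint torques, N m; "tool_pos": TCP position; "orientation": TCP orientation; "force": force on the tool from outside, world axes, zero at the start; "moment": the same for the moment, N m; "opening": finger opening in m; "gripper_force": force on a finger pad.
Only numpy, scipy, OpenCV 4.12 (cv2) and the standard library are available. Lean on these libraries where they do the work, as an engineer would, in place of code of your own. Each camera call takes 0.05 s, during which the arm holds its last target. There are 200 camera calls.

## Working session

There is one attempt and no reset: what is moved stays moved. The work goes in short steps, Python scripts to look and compute and a tool call to move; the robot and the scene stay as the last step left them, time stands still between calls to the robot, and variables do not carry over. Pictures are saved under pics/ and viewed, at most 10 in all, crops included, and the job is handed in when it is done.

Besides the shell and the picture viewer there is one more tool, called after ">>>" as name([rows], argument=value, ...), one row to a line, values as JSON. apply_moves: Moves the arm, as the interface text tells. Its arguments: {"type":"object","properties":{"deltas":{"type":"array"}},"required":["deltas"]}

```bash
mkdir -p pics; ls; python3 - <<'E'
from plant import ctrl
import cv2,numpy as np
for n in("scene","top"):
    im=ctrl.snapshot(n); cv2.imwrite(f"pics/{n}0.png",im[:,:,::-1])
    p=ctrl.camera_params(n); print(n,{k:(np.round(v,4).tolist() if k=="cam_to_world" else v) for k,v in p.items()})
print(ctrl.get_obs()); print(ctrl.camera_params("wrist"),ctrl.hold_point_z)
E
```

```text
pics
scene {'fx': 393.99374802516235, 'fy': 393.99374802516235, 'cx': 271.93165951978216, 'cy': 213.27546037560788, 'cam_to_world': [[0.5581, 0.3793, -0.738, -0.1696], [-0.8296, 0.2359, -0.5061, -0.4383], [-0.0179, 0.8947, 0.4463, 0.5417], [0.0, 0.0, 0.0, 1.0]]}
top {'fx': 400.77695210710016, 'fy': 400.77695210710016, 'cx': 281.30364545725615, 'cy': 203.0065106813817, 'cam_to_world': [[-0.0077, 0.9897, -0.1429, 0.3582], [-0.9997, -0.0044, 0.0231, 0.0473], [0.0223, 0.143, 0.9895, 1.2594], [0.0, 0.0, 0.0, 1.0]]}
{'clock': 0.1, 'joint_pos': array([-5.62578497e+01,  2.05870574e+01,  6.39410141e-01, -1.69230811e-02,
       -7.01359553e+01, -1.65077876e+01]), 'qvel': array([ 0.1681839 , -0.10457631,  0.11958775,  0.1044677 ,  0.06921542,
       -0.01162043]), 'tau': array([-1.43507634e-03, -5.84161806e+01,  2.93752187e+01,  7.01548889e+00,
        1.02209556e-02, -3.28755220e-05]), 'tool_pos': array([ 0.19984156, -0.64428536,  0.22572497]), 'orientation': array([ 1.79915323e+02, -8.50345493e-03, -1.62771393e+02]), 'force': array([ 0.50487909, -0.49095658,  0.29398051]), 'moment': array([0.03037985, 0.00939875, 0.0082874 ]), 'gripper_force': 0.0, 'opening': 0.08769743756235342}
{'fx': 305.4628337292112, 'fy': 305.4628337292112, 'cx': 281.20615259799246, 'cy': 205.13396961940487, 'mount': array([[ 1.29361107e-03,  9.59366806e-01,  2.82158924e-01,
         7.59308181e-02],
       [ 9.99998624e-01, -9.48021775e-04, -1.36132030e-03,
        -8.83328900e-04],
       [-1.03851270e-03,  2.82160296e-01, -9.59366712e-01,
        -1.57374452e-01],
       [ 0.00000000e+00,  0.00000000e+00,  0.00000000e+00,
         1.00000000e+00]])} 0.0188
```

View pics/top0.png

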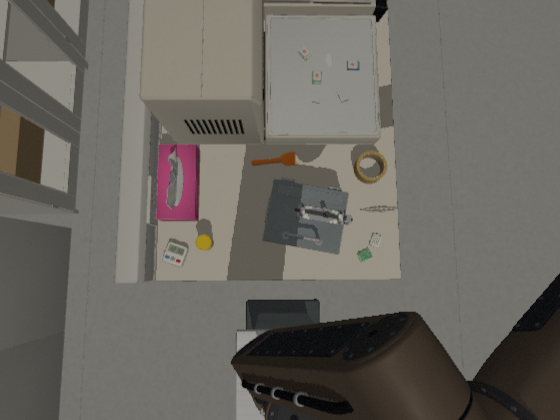

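View pics/scene0.png

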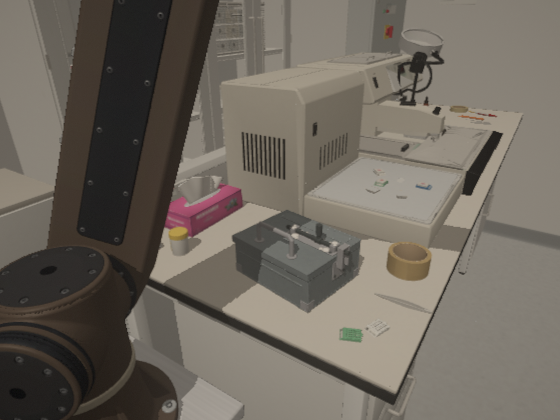

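The top view shows the box around columns 265-348 and rows 180-253, with the bolt near (325,214) and the handle near (301,238). The keeper is on the right. I'll enlarge both views.

```bash
python3 - <<'E'
import cv2,numpy as np
a=cv2.imread("pics/top0.png")[170:262,255:365]; b=cv2.imread("pics/scene0.png")[205:305,225:365]
a=cv2.resize(a,None,fx=5,fy=5,interpolation=cv2.INTER_CUBIC)
cv2.imwrite("pics/c1.png",a)
cv2.imwrite("pics/c2.png",cv2.resize(b,None,fx=5,fy=5,interpolation=cv2.INTER_CUBIC))
E
```

```text
(no output)
```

View pics/c1.png

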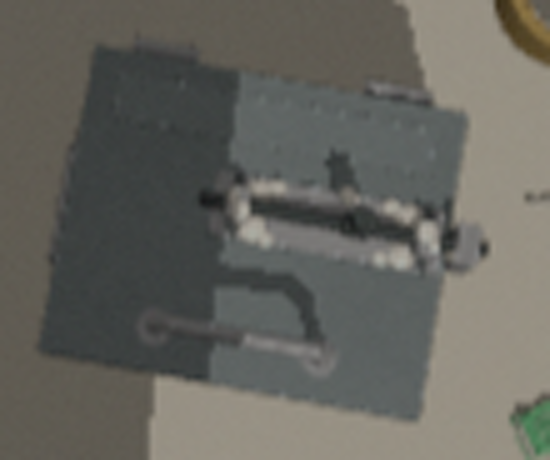

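View pics/c2.png

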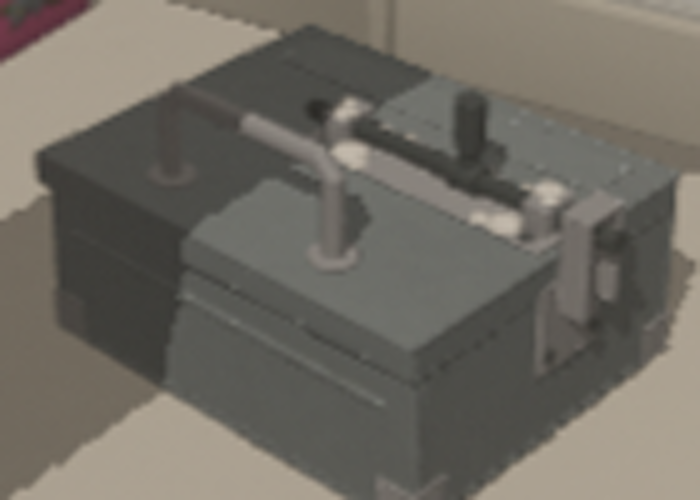

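```bash
cat > h.py <<'E'
import numpy as np, cv2
from plant import ctrl
from scipy.spatial.transform import Rotation as R
def ray(n,u,v):
    p=ctrl.camera_params(n)
    if n=="wrist":
        o=ctrl.get_obs(); T=np.eye(4); T[:3,:3]=R.from_euler("xyz",o["orientation"],degrees=True).as_matrix(); T[:3,3]=o["tool_pos"]; M=T@p["mount"]
    else: M=np.array(p["cam_to_world"])
    d=M[:3,:3]@np.array([(u-p["cx"])/p["fx"],-(v-p["cy"])/p["fy"],-1]); return M[:3,3],d/np.linalg.norm(d)
def onz(n,u,v,z):
    o,d=ray(n,u,v); return o+d*(z-o[2])/d[2]
def tri(rays):
    A=sum(np.eye(3)-np.outer(d,d) for o,d in rays); b=sum((np.eye(3)-np.outer(d,d))@o for o,d in rays); return np.linalg.solve(A,b)
E
python3 - <<'E'
from h import *
np.set_printoptions(precision=4,suppress=True)
c=lambda u,v:((u+.5)/5-.5+255,(v+.5)/5-.5+170)
s=lambda u,v:((u+.5)/5-.5+225,(v+.5)/5-.5+205)
BL,BR,FR,FL=[onz("top",*c(*q),.102) for q in((97,46),(468,113),(418,420),(40,350))]
print(BL,BR,FR,FL,[np.linalg.norm(x) for x in(BL-BR,BR-FR,FR-FL,FL-BL)])
ctr=(BL+BR+FR+FL)/4; x=(BL+BR-FL-FR);y=(BL+FL-BR-FR)
print("ctr",ctr,"yaw",np.degrees(np.arctan2(x[1],x[0])),np.degrees(np.arctan2(-y[0],y[1])))
S=[onz("scene",*s(*q),.102) for q in((312,25),(680,177),(418,352),(38,153))]
print("scene corners",*S)
x=(S[0]+S[1]-S[2]-S[3]);y=S[0]+S[3]-S[1]-S[2]
print("ctr",sum(S)/4,"yaw",np.degrees(np.arctan2(x[1],x[0])),np.degrees(np.arctan2(-y[0],y[1])))
print("handle top",onz("top",*c(152,325),.147),onz("top",*c(320,357),.147))
print("handle scene",onz("scene",*s(180,92),.147),onz("scene",*s(330,165),.147))
print("knob scene 0.150 top",onz("scene",*s(471,97),.150),"top",onz("top",*c(350,220),.141), onz("scene",*s(471,118),.141))
E
```

```text
[0.5974 0.0412 0.102 ] [ 0.5566 -0.1768  0.102 ] [ 0.3776 -0.1423  0.102 ] [0.4192 0.0749 0.102 ] [np.float64(0.22179395593222914), np.float64(0.1822547126169416), np.float64(0.22110769676456166), np.float64(0.18139546231748857)]
ctr [ 0.4877 -0.0508  0.102 ] yaw -10.817660652314014 -10.72355429995802
scene corners [0.5951 0.0393 0.102 ] [ 0.5513 -0.1773  0.102 ] [ 0.3761 -0.1447  0.102 ] [0.418  0.0745 0.102 ]
ctr [ 0.4851 -0.052   0.102 ] yaw -10.902583967280044 -11.124643341141974
handle top [0.4302 0.0117 0.147 ] [ 0.4119 -0.0813  0.147 ]
handle scene [0.4315 0.0038 0.147 ] [ 0.4125 -0.0831  0.147 ]
knob scene 0.150 top [ 0.4882 -0.1062  0.15  ] top [ 0.489  -0.1006  0.141 ] [ 0.4867 -0.1073  0.141 ]
```

```bash
cat >> h.py <<'E'
YAW=-10.85; C=np.array([.4865,-.0512])
bx=np.array([np.cos(np.radians(YAW)),np.sin(np.radians(YAW))]); by=np.array([-bx[1],bx[0]])
def tobox(p): d=np.asarray(p)[:2]-C; return np.array([d@bx,d@by,p[2]])
def towld(xb,yb,z): return np.array([*(C+xb*bx+yb*by),z])
def plan(pos,yaw,cmd=None):
    """delta_pos (mm) and rotvec (deg), tool axes, from measured pose to pos / tool down at yaw"""
    o=ctrl.get_obs(); r0=R.from_euler("xyz",o["orientation"],degrees=True)
    r1=R.from_euler("xyz",[180,0,yaw],degrees=True)
    print("dpos",np.round(r0.inv().apply(np.array(pos)-o["tool_pos"])*1e3,1),"rot",np.round((r0.inv()*r1).as_rotvec(degrees=True),2),
      "t",round(o["clock"],2),"pos",np.round(o["tool_pos"],4),"box",np.round(tobox(o["tool_pos"]),4))
E
python3 - <<'E'
from h import *
print(tobox([.4875,-.1065,.141])); 
plan(towld(.011,-.054,.195),169.15)
E
```

```text
[ 0.01139171 -0.05412318  0.141     ]
dpos [-433.8  428.7   31.3] rot [ 0.08 -0.03 28.08] t 0.1 pos [ 0.1998 -0.6443  0.2257] box [-0.1699 -0.6364  0.2257]
```

>>> apply_moves([
  {"fingers": 50,"delta_pos": [-433,428,10],"angular": [0,0,28]},
  {"fingers": 50,"delta_pos": [-433,428,10],"angular": [0,0,28]},
  {"fingers": 50,"delta_pos": [-433,428,10],"angular": [0,0,28]},
  {"fingers": 50,"delta_pos": [-433,428,10],"angular": [0,0,28]},
  {"fingers": 50,"delta_pos": [-433,428,10],"angular": [0,0,28]},
  {"fingers": 50,"delta_pos": [-433,428,10],"angular": [0,0,28]},
  {"fingers": 50,"delta_pos": [-433,428,10],"angular": [0,0,28]},
  {"fingers": 50,"delta_pos": [-433,428,10],"angular": [0,0,28]},
  {"fingers": 50,"delta_pos": [-433,428,10],"angular": [0,0,28]},
  {"fingers": 50,"delta_pos": [-433,428,10],"angular": [0,0,28]},
])

```text
clock: 1.1
tool_pos: [0.4334, -0.2062, 0.2185]
orientation: [180.0, 0.0, 169.2]
force: [1.5, -0.9, 0.3]
opening: 0.0498
gripper_force: 0.0
```

```bash
python3 - <<'E'
from h import *
plan(towld(.011,-.054,.195),169.15); print(ctrl.get_obs()["joint_pos"])
E
```

```text
dpos [-34.1 108.2  23.5] rot [0.01 0.01 0.09] t 1.1 pos [ 0.4334 -0.2062  0.2185] box [-0.023  -0.1622  0.2185]
[-1.89600753e+00  2.21935681e+00 -2.38042542e+01 -5.44649987e-03
 -6.39607618e+01 -9.88639391e+01]
```

>>> apply_moves([
  {"fingers": 50,"delta_pos": [-34,108,20],"angular": [0,0,0]},
  {"fingers": 50,"delta_pos": [-34,108,20],"angular": [0,0,0]},
  {"fingers": 50,"delta_pos": [-34,108,20],"angular": [0,0,0]},
  {"fingers": 50,"delta_pos": [-34,108,20],"angular": [0,0,0]},
  {"fingers": 50,"delta_pos": [-34,108,20],"angular": [0,0,0]},
])

```text
clock: 1.6
tool_pos: [0.4863, -0.1086, 0.1982]
orientation: [-180.0, -0.1, 169.3]
force: [-0.2, -0.6, -0.2]
opening: 0.05
gripper_force: 0.0
```

```bash
python3 - <<'E'
from h import *
plan(towld(.011,-.054,.126),169.15); cv2.imwrite("pics/w1.png",ctrl.snapshot("wrist")[:,:,::-1])
p=ctrl.camera_params("wrist"); o=ctrl.get_obs()
T=np.eye(4); T[:3,:3]=R.from_euler("xyz",o["orientation"],degrees=True).as_matrix(); T[:3,3]=o["tool_pos"]; M=np.linalg.inv(T@p["mount"])
for q in(towld(.011,-.054,.141),towld(.011,-.054,.150),towld(.011,-.06,.141)):
    c=M@[*q,1]; print(p["cx"]-p["fx"]*c[0]/c[2],p["cy"]+p["fy"]*c[1]/c[2])
E
```

```text
dpos [-0.5  2.4 72.2] rot [-0.02 -0.05  0.13] t 1.6 pos [ 0.4863 -0.1086  0.1982] box [ 0.0106 -0.0564  0.1982]
285.5414735170322 221.82004777433093
285.7258663561418 226.01059860482863
277.48518981389543 221.80344889903859
```

View pics/w1.png

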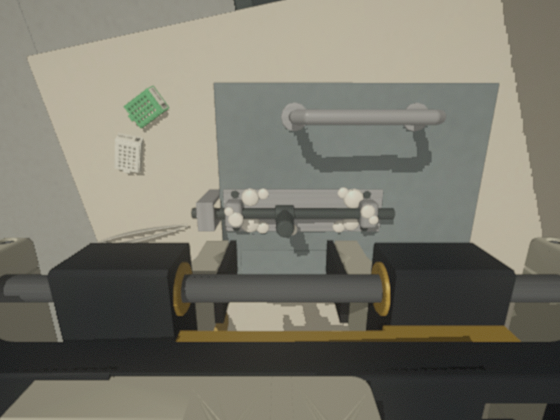

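The wrist view has the knob top at (285,224), within 1 px of prediction, and the bar runs level along row 117, so pose and yaw are confirmed. Descending and gripping next.

>>> apply_moves([
  {"fingers": 50,"delta_pos": [0,2,35],"angular": [0,0,0]},
  {"fingers": 50,"delta_pos": [0,2,70],"angular": [0,0,0]},
  {"fingers": 50,"delta_pos": [0,2,70],"angular": [0,0,0]},
  {"fingers": 10,"delta_pos": [0,2,70],"angular": [0,0,0]},
  {"fingers": 10,"delta_pos": [0,2,70],"angular": [0,0,0]},
  {"fingers": 10,"delta_pos": [0,2,70],"angular": [0,0,0]},
  {"fingers": 10,"delta_pos": [0,2,70],"angular": [0,0,0]},
  {"fingers": 10,"delta_pos": [0,2,70],"angular": [0,0,0]},
])

```text
clock: 2.45
tool_pos: [0.4874, -0.1065, 0.1292]
orientation: [180.0, 0.1, 169.2]
force: [-0.1, 0.2, -0.7]
opening: 0.0157
gripper_force: 0.0
```

```bash
python3 - <<'E'
from h import *
plan(towld(.011,-.054,.128),169.15)
E
```

```text
dpos [0.3 0.1 1.2] rot [0.03 0.07 0.09] t 2.45 pos [ 0.4874 -0.1065  0.1292] box [ 0.0113 -0.0541  0.1292]
```

>>> apply_moves([
  {"fingers": 0,"delta_pos": [0,0,0],"angular": [0,0,0]},
  {"fingers": 0,"delta_pos": [0,0,0],"angular": [0,0,0]},
  {"fingers": 0,"delta_pos": [0,-3,0],"angular": [0,0,0]},
  {"fingers": 0,"delta_pos": [0,-6,0],"angular": [0,0,0]},
  {"fingers": 0,"delta_pos": [0,-7,0],"angular": [0,0,0]},
  {"fingers": 0,"delta_pos": [0,-7,0],"angular": [0,0,0]},
])

```text
clock: 3.05
tool_pos: [0.4866, -0.1111, 0.129]
orientation: [179.8, 0.1, 169.2]
force: [-3.0, 15.1, 7.8]
opening: 0.013
gripper_force: 30.0
```

```bash
cat >> h.py <<'E'
def st():
    o=ctrl.get_obs(); b=tobox(o["tool_pos"])*1e3; f=o["force"]
    print("t",round(o["clock"],2),"box mm",np.round(b,1),"Fbox",np.round([f[:2]@bx,f[:2]@by,f[2]],1),"open",round(o["opening"]*1e3,1),"grip",round(o["gripper_force"],1))
E
python3 -c "from h import *;st()"
```

```text
t 3.05 box mm [ 11.3 -58.9 129. ] Fbox [-5.8 14.3  7.8] open 13.0 grip 30.0
```

>>> apply_moves([
  {"fingers": 0,"delta_pos": [0,-1,0],"angular": [0,0,0]},
  {"fingers": 0,"delta_pos": [0,-2,0],"angular": [0,0,0]},
  {"fingers": 0,"delta_pos": [0,-2,0],"angular": [0,0,0]},
])

```text
clock: 3.35
tool_pos: [0.4864, -0.1123, 0.129]
orientation: [179.7, 0.1, 169.2]
force: [-3.3, 19.9, 9.2]
opening: 0.0129
gripper_force: 30.0
```

```bash
python3 -c "from h import *;st()"
```

```text
t 3.35 box mm [ 11.4 -60.  129. ] Fbox [-7.  19.   9.2] open 12.9 grip 30.0
```

>>> apply_moves([
  {"fingers": 0,"delta_pos": [0,5,0],"angular": [0,0,0]},
  {"fingers": 0,"delta_pos": [0,10,0],"angular": [0,0,0]},
  {"fingers": 0,"delta_pos": [0,15,0],"angular": [0,0,0]},
  {"fingers": 0,"delta_pos": [0,18,0],"angular": [0,0,0]},
  {"fingers": 0,"delta_pos": [0,18,0],"angular": [0,0,0]},
  {"fingers": 0,"delta_pos": [0,18,0],"angular": [0,0,0]},
])

```text
clock: 3.95
tool_pos: [0.489, -0.098, 0.1291]
orientation: [-180.0, 0.0, 169.3]
force: [-2.2, -1.7, 6.4]
opening: 0.0131
gripper_force: 30.0
```

```bash
python3 -c "from h import *;st()"
```

```text
t 3.95 box mm [ 11.3 -45.5 129.1] Fbox [-1.8 -2.1  6.4] open 13.1 grip 30.0
```

>>> apply_moves([
  {"fingers": 0,"delta_pos": [0,3,0],"angular": [0,0,0]},
  {"fingers": 0,"delta_pos": [0,6,0],"angular": [0,0,0]},
  {"fingers": 0,"delta_pos": [0,6,0],"angular": [0,0,0]},
  {"fingers": 0,"delta_pos": [0,6,0],"angular": [0,0,0]},
])

```text
clock: 4.35
tool_pos: [0.4896, -0.0941, 0.1291]
orientation: [-179.8, -0.0, 169.3]
force: [-0.3, -14.6, 4.8]
opening: 0.0128
gripper_force: 30.0
```

```bash
python3 -c "from h import *;st()"
```

```text
t 4.35 box mm [ 11.1 -41.5 129.1] Fbox [  2.5 -14.4   4.8] open 12.8 grip 30.0
```

>>> apply_moves([
  {"fingers": 0,"delta_pos": [0,2,0],"angular": [0,0,0]},
  {"fingers": 0,"delta_pos": [0,4,0],"angular": [0,0,0]},
  {"fingers": 0,"delta_pos": [0,4,0],"angular": [0,0,0]},
  {"fingers": 0,"delta_pos": [0,4,0],"angular": [0,0,0]},
])

```text
clock: 4.75
tool_pos: [0.4898, -0.0927, 0.1291]
orientation: [-179.6, -0.1, 169.3]
force: [2.1, -28.7, 2.5]
opening: 0.0129
gripper_force: 30.0
```

```bash
python3 -c "from h import *;st()"
```

```text
t 4.75 box mm [ 11.  -40.1 129.1] Fbox [  7.5 -27.8   2.5] open 12.9 grip 30.0
```

>>> apply_moves([
  {"fingers": 0,"delta_pos": [0,-8,0],"angular": [0,0,0]},
  {"fingers": 0,"delta_pos": [0,-16,0],"angular": [0,0,0]},
  {"fingers": 0,"delta_pos": [0,-23,0],"angular": [0,0,0]},
  {"fingers": 0,"delta_pos": [0,-28,0],"angular": [0,0,0]},
  {"fingers": 0,"delta_pos": [0,-31,0],"angular": [0,0,0]},
  {"fingers": 0,"delta_pos": [0,-31,0],"angular": [0,0,0]},
  {"fingers": 0,"delta_pos": [0,-31,0],"angular": [0,0,0]},
])

```text
clock: 5.45
tool_pos: [0.4855, -0.1167, 0.129]
orientation: [179.9, 0.1, 169.2]
force: [-2.6, 11.9, 8.5]
opening: 0.0126
gripper_force: 30.0
```

```bash
python3 -c "from h import *;st()"
```

```text
t 5.45 box mm [ 11.3 -64.6 129. ] Fbox [-4.8 11.2  8.5] open 12.6 grip 30.0
```

>>> apply_moves([
  {"fingers": 0,"delta_pos": [0,-2,0],"angular": [0,0,0]},
  {"fingers": 0,"delta_pos": [0,-3,0],"angular": [0,0,0]},
  {"fingers": 0,"delta_pos": [0,-3,0],"angular": [0,0,0]},
])

```text
clock: 5.75
tool_pos: [0.4852, -0.1184, 0.129]
orientation: [179.7, 0.1, 169.2]
force: [-2.2, 18.6, 8.3]
opening: 0.013
gripper_force: 30.0
```

```bash
python3 - <<'E'
from h import *
st(); w=ctrl.snapshot("wrist"); cv2.imwrite("pics/w2.png",w[:,:,::-1])
o=ctrl.get_obs()
for xb,yb,z in((.011,-.06,.150),(.011,-.066,.15),(.011,-.06-.036,.12),(.011,-.06+.076,.12)):
    p=ctrl.camera_params("wrist");T=np.eye(4); T[:3,:3]=R.from_euler("xyz",o["orientation"],degrees=True).as_matrix(); T[:3,3]=o["tool_pos"]
    c=np.linalg.inv(T@p["mount"])@[*towld(xb,yb,z),1]; print(p["cx"]-p["fx"]*c[0]/c[2],p["cy"]+p["fy"]*c[1]/c[2])
E
```

```text
t 5.75 box mm [ 11.3 -66.2 129. ] Fbox [-5.7 17.8  8.3] open 13.0 grip 30.0
294.75714426822526 272.99022825143294
282.70673396553667 272.99294288930116
231.45035031755305 247.82665434297064
420.30956319906977 247.88127347333676
```

View pics/w2.png

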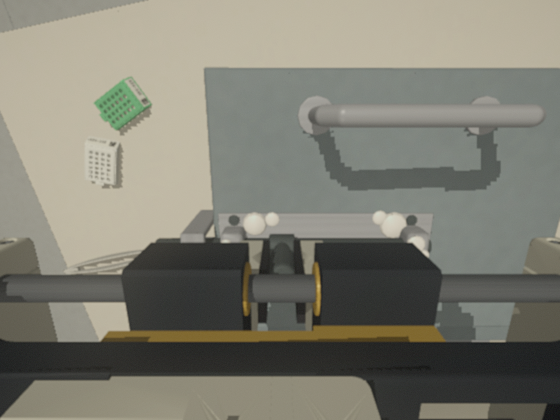

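```bash
python3 - <<'E'
from h import *
o=ctrl.get_obs();p=ctrl.camera_params("wrist")
def pr(o_pos,rpy,q):
    T=np.eye(4); T[:3,:3]=R.from_euler("xyz",rpy,degrees=True).as_matrix(); T[:3,3]=o_pos
    c=np.linalg.inv(T@p["mount"])@[*q,1]; return np.round([p["cx"]-p["fx"]*c[0]/c[2],p["cy"]+p["fy"]*c[1]/c[2]],1)
P=[("w1",[.4863,-.1086,.1982],[180,-.1,169.3]),("w2",o["tool_pos"],o["orientation"])]
for n,a,b in P:
    print(n,"FR",pr(a,b,towld(-.09,-.11,.102)),"handle",pr(a,b,towld(-.0665,-.0415,.147)),pr(a,b,towld(-.0665,.0435,.147)),"knob",*[pr(a,b,towld(.011,y,.15)) for y in(-.054,-.06,-.066)],"guides",*[pr(a,b,towld(.011,y,.12)) for y in(-.096,.016)])
a=cv2.imread("pics/w1.png")[70:260,190:440]; b=cv2.imread("pics/w2.png")[190:300,190:470]
a=cv2.resize(a,None,fx=2,fy=2,interpolation=cv2.INTER_CUBIC);b=cv2.resize(b,None,fx=2,fy=2,interpolation=cv2.INTER_CUBIC)
a=cv2.copyMakeBorder(a,0,0,0,560-a.shape[1],0); cv2.imwrite("pics/ab.png",np.vstack([a[:],b])[:600])
E
```

```text
w1 FR [212.8  81.7] handle [305.  113.2] [434.7 113.7] knob [285.1 226.2] [276.7 226.1] [268.3 226.1] guides [232.7 213.2] [370.9 213.6]
w2 FR [203.2  66.6] handle [339.6 110.2] [533.6 110.8] knob [306.8 273. ] [294.8 273. ] [282.7 273. ] guides [231.5 247.8] [420.3 247.9]
```

View pics/ab.png

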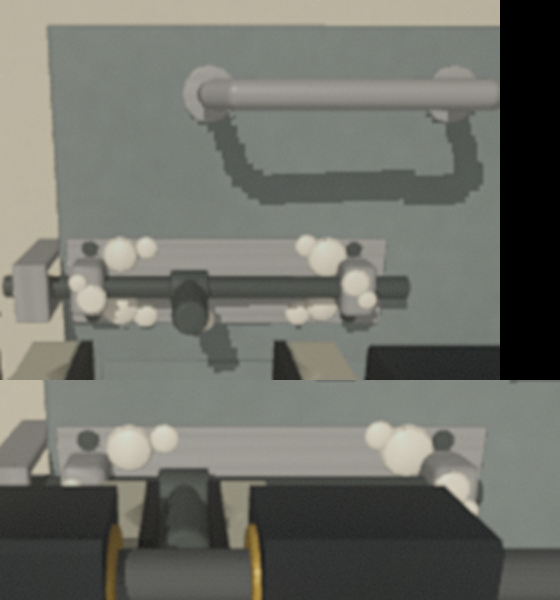

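>>> apply_moves([
  {"fingers": 0,"delta_pos": [0,-2,0],"angular": [0,0,0]},
  {"fingers": 0,"delta_pos": [0,-3,0],"angular": [0,0,0]},
  {"fingers": 0,"delta_pos": [0,-3,0],"angular": [0,0,0]},
])

```text
clock: 6.1
tool_pos: [0.4851, -0.1195, 0.129]
orientation: [179.6, 0.1, 169.2]
force: [-3.0, 31.2, 11.1]
opening: 0.013
gripper_force: 30.0
```

```bash
python3 -c "from h import *;st()"
```

```text
t 6.1 box mm [ 11.4 -67.3 129. ] Fbox [-8.8 30.1 11.1] open 13.0 grip 30.0
```

>>> apply_moves([
  {"fingers": 0,"delta_pos": [0,8,0],"angular": [0,0,0]},
  {"fingers": 0,"delta_pos": [0,16,0],"angular": [0,0,0]},
  {"fingers": 0,"delta_pos": [0,24,0],"angular": [0,0,0]},
  {"fingers": 0,"delta_pos": [0,30,0],"angular": [0,0,0]},
  {"fingers": 0,"delta_pos": [0,33,0],"angular": [0,0,0]},
  {"fingers": 0,"delta_pos": [0,33,0],"angular": [0,0,0]},
  {"fingers": 0,"delta_pos": [0,33,0],"angular": [0,0,0]},
])

```text
clock: 6.8
tool_pos: [0.4897, -0.0936, 0.1291]
orientation: [-179.8, 0.0, 169.3]
force: [-0.6, -11.0, 4.1]
opening: 0.013
gripper_force: 30.0
```

```bash
python3 -c "from h import *;st()"
```

```text
t 6.8 box mm [ 11.1 -41.1 129.1] Fbox [  1.4 -10.9   4.1] open 13.0 grip 30.0
```

>>> apply_moves([
  {"fingers": 0,"delta_pos": [0,2,0],"angular": [0,0,0]},
  {"fingers": 0,"delta_pos": [0,4,0],"angular": [0,0,0]},
  {"fingers": 0,"delta_pos": [0,6,0],"angular": [0,0,0]},
  {"fingers": 0,"delta_pos": [0,6,0],"angular": [0,0,0]},
  {"fingers": 0,"delta_pos": [0,6,0],"angular": [0,0,0]},
])

```text
clock: 7.3
tool_pos: [0.4901, -0.0912, 0.1291]
orientation: [-179.5, -0.1, 169.3]
force: [2.5, -31.5, 2.8]
opening: 0.0132
gripper_force: 30.0
```

```bash
python3 -c "from h import *;st()"
```

```text
t 7.3 box mm [ 11.  -38.6 129.1] Fbox [  8.3 -30.5   2.8] open 13.2 grip 30.0
```

>>> apply_moves([
  {"fingers": 0,"delta_pos": [0,-8,0],"angular": [0,0,0]},
  {"fingers": 0,"delta_pos": [0,-16,0],"angular": [0,0,0]},
  {"fingers": 0,"delta_pos": [0,-24,0],"angular": [0,0,0]},
  {"fingers": 0,"delta_pos": [0,-32,0],"angular": [0,0,0]},
  {"fingers": 0,"delta_pos": [0,-37,0],"angular": [0,0,0]},
  {"fingers": 0,"delta_pos": [0,-39,0],"angular": [0,0,0]},
  {"fingers": 0,"delta_pos": [0,-39,0],"angular": [0,0,0]},
  {"fingers": 0,"delta_pos": [0,-39,0],"angular": [0,0,0]},
])

```text
clock: 8.1
tool_pos: [0.485, -0.1195, 0.1289]
orientation: [179.6, 0.1, 169.2]
force: [-4.9, 33.6, 11.6]
opening: 0.0128
gripper_force: 30.0
```

```bash
python3 -c "from h import *;st()"
```

```text
t 8.1 box mm [ 11.4 -67.3 128.9] Fbox [-11.1  32.   11.6] open 12.8 grip 30.0
```

>>> apply_moves([
  {"fingers": 0,"delta_pos": [0,10,0],"angular": [0,0,0]},
  {"fingers": 0,"delta_pos": [0,20,0],"angular": [0,0,0]},
  {"fingers": 0,"delta_pos": [0,28,0],"angular": [0,0,0]},
  {"fingers": 0,"delta_pos": [0,34,0],"angular": [0,0,0]},
  {"fingers": 0,"delta_pos": [0,37,0],"angular": [0,0,0]},
  {"fingers": 0,"delta_pos": [0,37,0],"angular": [0,0,0]},
  {"fingers": 0,"delta_pos": [0,37,0],"angular": [0,0,0]},
])

```text
clock: 8.8
tool_pos: [0.4902, -0.0909, 0.1291]
orientation: [-179.7, -0.0, 169.3]
force: [-0.1, -18.4, 5.4]
opening: 0.0126
gripper_force: 30.0
```

```bash
python3 -c "from h import *;st()"
```

```text
t 8.8 box mm [ 11.1 -38.3 129.1] Fbox [  3.4 -18.1   5.4] open 12.6 grip 30.0
```

>>> apply_moves([
  {"fingers": 0,"delta_pos": [0,2,0],"angular": [0,0,0]},
  {"fingers": 0,"delta_pos": [0,4,0],"angular": [0,0,0]},
  {"fingers": 0,"delta_pos": [0,4,0],"angular": [0,0,0]},
  {"fingers": 0,"delta_pos": [0,4,0],"angular": [0,0,0]},
])

```text
clock: 9.2
tool_pos: [0.4902, -0.09, 0.129]
orientation: [-179.4, -0.1, 169.3]
force: [1.8, -36.1, 0.8]
opening: 0.013
gripper_force: 30.0
```

```bash
python3 -c "from h import *;st()"
```

```text
t 9.2 box mm [ 11.  -37.4 129. ] Fbox [  8.5 -35.1   0.8] open 13.0 grip 30.0
```

>>> apply_moves([
  {"fingers": 0,"delta_pos": [0,-10,0],"angular": [0,0,0]},
  {"fingers": 0,"delta_pos": [0,-20,0],"angular": [0,0,0]},
  {"fingers": 0,"delta_pos": [0,-28,0],"angular": [0,0,0]},
  {"fingers": 0,"delta_pos": [0,-35,0],"angular": [0,0,0]},
  {"fingers": 0,"delta_pos": [0,-40,0],"angular": [0,0,0]},
  {"fingers": 0,"delta_pos": [0,-40,0],"angular": [0,0,0]},
  {"fingers": 0,"delta_pos": [0,-40,0],"angular": [0,0,0]},
  {"fingers": 0,"delta_pos": [0,-40,0],"angular": [0,0,0]},
])

```text
clock: 10.0
tool_pos: [0.4851, -0.1192, 0.1289]
orientation: [179.6, 0.1, 169.2]
force: [-4.2, 26.6, 10.9]
opening: 0.013
gripper_force: 30.0
```

```bash
python3 -c "from h import *;st()"
```

```text
t 10.0 box mm [ 11.4 -67.  128.9] Fbox [-9.1 25.3 10.9] open 13.0 grip 30.0
```

>>> apply_moves([
  {"fingers": 0,"delta_pos": [0,10,0],"angular": [0,0,0]},
  {"fingers": 0,"delta_pos": [0,20,0],"angular": [0,0,0]},
  {"fingers": 0,"delta_pos": [0,28,0],"angular": [0,0,0]},
  {"fingers": 0,"delta_pos": [0,34,0],"angular": [0,0,0]},
  {"fingers": 0,"delta_pos": [0,38,0],"angular": [0,0,0]},
  {"fingers": 0,"delta_pos": [0,38,0],"angular": [0,0,0]},
  {"fingers": 0,"delta_pos": [0,38,0],"angular": [0,0,0]},
])

```text
clock: 10.7
tool_pos: [0.4904, -0.0897, 0.129]
orientation: [-179.6, -0.0, 169.3]
force: [0.5, -23.9, 3.6]
opening: 0.0128
gripper_force: 30.0
```

```bash
python3 -c "from h import *;st()"
```

```text
t 10.7 box mm [ 11.1 -37.  129. ] Fbox [  5.  -23.4   3.6] open 12.8 grip 30.0
```

>>> apply_moves([
  {"fingers": 0,"delta_pos": [0,2,0],"angular": [0,0,0]},
  {"fingers": 0,"delta_pos": [0,2,0],"angular": [0,0,0]},
  {"fingers": 0,"delta_pos": [0,2,0],"angular": [0,0,0]},
])

```text
clock: 11.0
tool_pos: [0.4904, -0.0894, 0.129]
orientation: [-179.5, -0.1, 169.3]
force: [1.6, -33.2, 1.2]
opening: 0.0127
gripper_force: 30.0
```

```bash
python3 -c "from h import *;st()"
```

```text
t 11.0 box mm [ 11.  -36.7 129. ] Fbox [  7.9 -32.3   1.2] open 12.7 grip 30.0
```

>>> apply_moves([
  {"fingers": 0,"delta_pos": [0,-10,0],"angular": [0,0,0]},
  {"fingers": 0,"delta_pos": [0,-20,0],"angular": [0,0,0]},
  {"fingers": 0,"delta_pos": [0,-28,0],"angular": [0,0,0]},
  {"fingers": 0,"delta_pos": [0,-36,0],"angular": [0,0,0]},
  {"fingers": 0,"delta_pos": [0,-41,0],"angular": [0,0,0]},
  {"fingers": 0,"delta_pos": [0,-41,0],"angular": [0,0,0]},
  {"fingers": 0,"delta_pos": [0,-41,0],"angular": [0,0,0]},
  {"fingers": 0,"delta_pos": [0,-41,0],"angular": [0,0,0]},
])

```text
clock: 11.8
tool_pos: [0.4851, -0.1194, 0.1289]
orientation: [179.6, 0.1, 169.2]
force: [-4.2, 31.3, 10.4]
opening: 0.0132
gripper_force: 30.0
```

```bash
python3 -c "from h import *;st()"
```

```text
t 11.8 box mm [ 11.5 -67.2 128.9] Fbox [-10.   30.   10.4] open 13.2 grip 30.0
```

>>> apply_moves([
  {"fingers": 0,"delta_pos": [0,10,0],"angular": [0,0,0]},
  {"fingers": 0,"delta_pos": [0,20,0],"angular": [0,0,0]},
  {"fingers": 0,"delta_pos": [0,28,0],"angular": [0,0,0]},
  {"fingers": 0,"delta_pos": [0,34,0],"angular": [0,0,0]},
  {"fingers": 0,"delta_pos": [0,39,0],"angular": [0,0,0]},
  {"fingers": 0,"delta_pos": [0,39,0],"angular": [0,0,0]},
  {"fingers": 0,"delta_pos": [0,39,0],"angular": [0,0,0]},
])

```text
clock: 12.5
tool_pos: [0.4914, -0.0856, 0.129]
orientation: [180.0, 0.1, 169.3]
force: [-1.9, 2.0, 7.8]
opening: 0.0132
gripper_force: 30.0
```

```bash
python3 -c "from h import *;st()"
```

```text
t 12.5 box mm [ 11.3 -32.8 129. ] Fbox [-2.2  1.6  7.8] open 13.2 grip 30.0
```

>>> apply_moves([
  {"fingers": 0,"delta_pos": [0,6,0],"angular": [0,0,0]},
  {"fingers": 0,"delta_pos": [0,11,0],"angular": [0,0,0]},
  {"fingers": 0,"delta_pos": [0,13,0],"angular": [0,0,0]},
  {"fingers": 0,"delta_pos": [0,13,0],"angular": [0,0,0]},
  {"fingers": 0,"delta_pos": [0,13,0],"angular": [0,0,0]},
])

```text
clock: 13.0
tool_pos: [0.4937, -0.0732, 0.1289]
orientation: [-180.0, 0.0, 169.3]
force: [-1.0, 0.0, 7.9]
opening: 0.0125
gripper_force: 30.0
```

```bash
python3 -c "from h import *;st()"
```

```text
t 13.0 box mm [ 11.2 -20.2 128.9] Fbox [-1.  -0.2  7.9] open 12.5 grip 30.0
```

>>> apply_moves([
  {"fingers": 0,"delta_pos": [0,3,0],"angular": [0,0,0]},
  {"fingers": 0,"delta_pos": [0,6,0],"angular": [0,0,0]},
  {"fingers": 0,"delta_pos": [0,6,0],"angular": [0,0,0]},
  {"fingers": 0,"delta_pos": [0,6,0],"angular": [0,0,0]},
])

```text
clock: 13.4
tool_pos: [0.4944, -0.069, 0.1289]
orientation: [-179.8, 0.0, 169.3]
force: [1.0, -10.7, 4.9]
opening: 0.0126
gripper_force: 30.0
```

```bash
python3 - <<'E'
from h import *
st(); cv2.imwrite("pics/w3.png",ctrl.snapshot("wrist")[:,:,::-1])
E
```

```text
t 13.4 box mm [ 11.2 -16.  128.9] Fbox [  3.  -10.3   4.9] open 12.6 grip 30.0
```

View pics/w3.png

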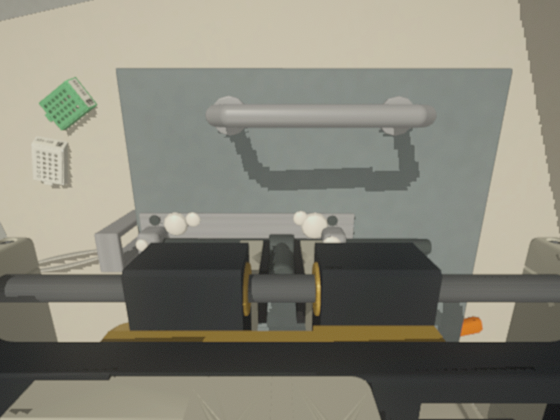

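The keeper at left (118,240) is empty and the rod end now sticks out near (425,246), so the bolt is drawn. I'll press gently to confirm the out stop.

>>> apply_moves([
  {"fingers": 0,"delta_pos": [0,2,0],"angular": [0,0,0]},
  {"fingers": 0,"delta_pos": [0,3,0],"angular": [0,0,0]},
  {"fingers": 0,"delta_pos": [0,3,0],"angular": [0,0,0]},
])

```text
clock: 13.75
tool_pos: [0.4944, -0.0688, 0.1289]
orientation: [-179.6, -0.1, 169.3]
force: [2.4, -26.8, 4.1]
opening: 0.0132
gripper_force: 30.0
```

```bash
python3 -c "from h import *;st()"
```

```text
t 13.75 box mm [ 11.1 -15.8 128.9] Fbox [  7.4 -25.9   4.1] open 13.2 grip 30.0
```

>>> apply_moves([
  {"fingers": 0,"delta_pos": [0,-4,0],"angular": [0,0,0]},
  {"fingers": 30,"delta_pos": [0,-4,0],"angular": [0,0,0]},
  {"fingers": 30,"delta_pos": [0,-4,0],"angular": [0,0,0]},
  {"fingers": 30,"delta_pos": [0,-4,0],"angular": [0,0,0]},
  {"fingers": 30,"delta_pos": [0,-4,-40],"angular": [0,0,0]},
  {"fingers": 40,"delta_pos": [0,-4,-80],"angular": [0,0,0]},
  {"fingers": 40,"delta_pos": [0,-4,-80],"angular": [0,0,0]},
])

```text
clock: 14.45
tool_pos: [0.4973, -0.0678, 0.2136]
orientation: [179.9, 0.5, 169.3]
force: [0.5, -0.5, 0.4]
opening: 0.0383
gripper_force: 0.0
```

```bash
python3 - <<'E'
from h import *
st(); plan(towld(-.0665,.0,.205),-100.85); plan(towld(-.0665,.0,.128),-100.85)
E
```

```text
t 14.45 box mm [ 13.7 -14.3 213.6] Fbox [ 0.6 -0.4  0.4] open 38.3 grip 0.0
dpos [80.3 14.5  8. ] rot [ -0.28   0.45 -89.84] t 14.45 pos [ 0.4973 -0.0678  0.2136] box [ 0.0137 -0.0143  0.2136]
dpos [80.9 14.3 85. ] rot [ -0.28   0.45 -89.84] t 14.45 pos [ 0.4973 -0.0678  0.2136] box [ 0.0137 -0.0143  0.2136]
```

>>> apply_moves([
  {"fingers": 40,"delta_pos": [76,15,0],"angular": [0,0,-90]},
  {"fingers": 40,"delta_pos": [76,15,0],"angular": [0,0,-90]},
  {"fingers": 40,"delta_pos": [76,15,0],"angular": [0,0,-90]},
  {"fingers": 40,"delta_pos": [76,15,0],"angular": [0,0,-90]},
  {"fingers": 40,"delta_pos": [76,15,0],"angular": [0,0,-90]},
  {"fingers": 40,"delta_pos": [76,15,0],"angular": [0,0,-90]},
  {"fingers": 40,"delta_pos": [76,15,0],"angular": [0,0,-90]},
  {"fingers": 40,"delta_pos": [76,15,0],"angular": [0,0,-90]},
  {"fingers": 40,"delta_pos": [76,15,0],"angular": [0,0,-90]},
  {"fingers": 40,"delta_pos": [76,15,0],"angular": [0,0,-90]},
])

```text
clock: 15.45
tool_pos: [0.4223, -0.039, 0.2082]
orientation: [180.0, -0.0, -104.4]
force: [-0.1, -0.5, -0.7]
opening: 0.04
gripper_force: 0.0
```

```bash
python3 - <<'E'
from h import *
st(); plan(towld(-.065,.0,.205),-100.85)
E
```

```text
t 15.45 box mm [-6.530e+01 -1.000e-01  2.082e+02] Fbox [-0.  -0.5 -0.7] open 40.0 grip 0.0
dpos [-0.1 -0.3  3.2] rot [ 0.02 -0.   -3.6 ] t 15.45 pos [ 0.4223 -0.039   0.2082] box [-6.530e-02 -1.000e-04  2.082e-01]
```

>>> apply_moves([
  {"fingers": 40,"delta_pos": [0,0,40],"angular": [0,0,-3.6]},
  {"fingers": 40,"delta_pos": [0,0,80],"angular": [0,0,-3.6]},
  {"fingers": 40,"delta_pos": [0,0,80],"angular": [0,0,-3.6]},
  {"fingers": 0,"delta_pos": [0,0,80],"angular": [0,0,-3.6]},
  {"fingers": 0,"delta_pos": [0,0,80],"angular": [0,0,-3.6]},
  {"fingers": 0,"delta_pos": [0,0,80],"angular": [0,0,-3.6]},
  {"fingers": 0,"delta_pos": [0,0,80],"angular": [0,0,-3.6]},
  {"fingers": 0,"delta_pos": [0,0,80],"angular": [0,0,-3.6]},
  {"fingers": 0,"delta_pos": [0,0,80],"angular": [0,0,-3.6]},
])

```text
clock: 16.35
tool_pos: [0.4229, -0.0391, 0.1294]
orientation: [-179.9, 0.0, -101.2]
force: [-2.4, 2.7, 7.0]
opening: 0.0088
gripper_force: 30.0
```

```bash
python3 - <<'E'
from h import *
st(); plan(towld(-.065,.0,.128),-100.85)
E
```

```text
t 16.35 box mm [-64.8  -0.  129.4] Fbox [-2.9  2.2  7. ] open 8.8 grip 30.0
dpos [-0.   0.2  1.4] rot [-0.07  0.04 -0.36] t 16.35 pos [ 0.4229 -0.0391  0.1294] box [-0.0648 -0.      0.1294]
```

>>> apply_moves([
  {"fingers": 0,"delta_pos": [0,-5.6,-13.7],"angular": [0,0,0]},
  {"fingers": 0,"delta_pos": [0,-12.3,-26.9],"angular": [0,0,0]},
  {"fingers": 0,"delta_pos": [0,-20.2,-39.5],"angular": [0,0,0]},
  {"fingers": 0,"delta_pos": [0,-29.1,-51.3],"angular": [0,0,0]},
  {"fingers": 0,"delta_pos": [0,-29.1,-51.3],"angular": [0,0,0]},
  {"fingers": 0,"delta_pos": [0,-29.1,-51.3],"angular": [0,0,0]},
])

```text
clock: 16.95
tool_pos: [0.4497, -0.0443, 0.1799]
orientation: [179.9, 0.1, -101.3]
force: [-7.2, 6.4, 6.2]
opening: 0.0086
gripper_force: 30.0
```

```bash
python3 -c "from h import *;st();print(ctrl.get_obs()['orientation'])"
```

```text
t 16.95 box mm [-37.4  -0.2 179.9] Fbox [-8.3  4.9  6.2] open 8.6 grip 30.0
[ 1.79863498e+02  5.07311551e-02 -1.01262848e+02]
```

>>> apply_moves([
  {"fingers": 0,"delta_pos": [0,-10,-11],"angular": [0,0,0]},
  {"fingers": 0,"delta_pos": [0,-20.8,-21.1],"angular": [0,0,0]},
  {"fingers": 0,"delta_pos": [0,-32.5,-30.2],"angular": [0,0,0]},
  {"fingers": 0,"delta_pos": [0,-45,-38.2],"angular": [0,0,0]},
  {"fingers": 0,"delta_pos": [0,-58.1,-45.1],"angular": [0,0,0]},
  {"fingers": 0,"delta_pos": [0,-71.7,-50.9],"angular": [0,0,0]},
  {"fingers": 0,"delta_pos": [0,-85.8,-55.5],"angular": [0,0,0]},
  {"fingers": 0,"delta_pos": [0,-85.8,-55.5],"angular": [0,0,0]},
  {"fingers": 0,"delta_pos": [0,-85.8,-55.5],"angular": [0,0,0]},
])

```text
clock: 17.85
tool_pos: [0.536, -0.0615, 0.2375]
orientation: [-179.9, 0.0, -101.2]
force: [-3.7, 3.9, 11.3]
opening: 0.0088
gripper_force: 30.0
```

```bash
python3 - <<'E'
from h import *
st();print(ctrl.get_obs()['orientation']); cv2.imwrite("pics/s2.png",cv2.resize(ctrl.snapshot("scene")[130:320,180:440,::-1],None,fx=3,fy=3,interpolation=cv2.INTER_CUBIC))
E
```

```text
t 17.85 box mm [ 50.5  -0.8 237.5] Fbox [-4.4  3.1 11.3] open 8.8 grip 30.0
[-1.79859685e+02  3.97469702e-02 -1.01191172e+02]
```

View pics/s2.png

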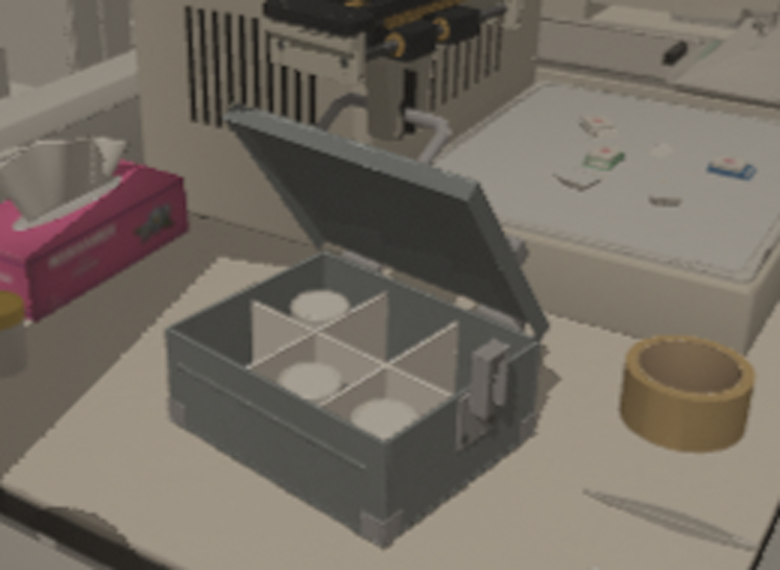

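The lid is open to about 55° with the bar well gripped, and the surroundings are clear. Continuing to upright.

>>> apply_moves([
  {"fingers": 0,"delta_pos": [0,-14.5,-3.3],"angular": [0,0,0]},
  {"fingers": 0,"delta_pos": [0,-29.1,-5.3],"angular": [0,0,0]},
  {"fingers": 0,"delta_pos": [0,-43.9,-6.1],"angular": [0,0,0]},
  {"fingers": 0,"delta_pos": [0,-58.7,-5.5],"angular": [0,0,0]},
  {"fingers": 0,"delta_pos": [0,-73.5,-3.7],"angular": [0,0,0]},
  {"fingers": 0,"delta_pos": [0,-87.9,-0.6],"angular": [0,0,0]},
  {"fingers": 0,"delta_pos": [0,-102,3.8],"angular": [0,0,0]},
  {"fingers": 0,"delta_pos": [0,-102,3.8],"angular": [0,0,0]},
  {"fingers": 0,"delta_pos": [0,-102,3.8],"angular": [0,0,0]},
])

```text
clock: 18.8
tool_pos: [0.6363, -0.0812, 0.2315]
orientation: [-179.9, 0.0, -101.2]
force: [4.3, 1.2, -1.8]
opening: 0.0089
gripper_force: 30.0
```

```bash
python3 - <<'E'
from h import *
st();o=ctrl.get_obs();print(o['orientation'])
g=tobox(o["tool_pos"])*1e3+[0,0,18.8]-[95.2,0,90]; print("bar rel hinge",g,"lid deg",np.degrees(np.arctan2(g[2],-g[0]))-np.degrees(np.arctan2(57,160)))
E
```

```text
t 18.8 box mm [152.8  -1.3 231.5] Fbox [ 4.   2.  -1.8] open 8.9 grip 30.0
[-1.79893970e+02  3.92544652e-02 -1.01223372e+02]
bar rel hinge [ 57.58956456  -1.3116515  160.32581445] lid deg 90.15001539192492
```

>>> apply_moves([
  {"fingers": 28,"delta_pos": [0,0,0],"angular": [0,0,0]},
  {"fingers": 28,"delta_pos": [0,0,0],"angular": [0,0,0]},
  {"fingers": 28,"delta_pos": [0,0,0],"angular": [0,0,0]},
  {"fingers": 28,"delta_pos": [0,0,-20],"angular": [0,0,0]},
  {"fingers": 28,"delta_pos": [0,0,-45],"angular": [0,0,0]},
  {"fingers": 28,"delta_pos": [0,0,-80],"angular": [0,0,0]},
  {"fingers": 28,"delta_pos": [0,0,-100],"angular": [0,0,0]},
  {"fingers": 28,"delta_pos": [0,0,-100],"angular": [0,0,0]},
  {"fingers": 28,"delta_pos": [0,0,-100],"angular": [0,0,0]},
])

```text
clock: 19.7
tool_pos: [0.6347, -0.0814, 0.3316]
orientation: [-180.0, 0.0, -101.2]
force: [-0.1, -0.2, -0.5]
opening: 0.0279
gripper_force: 0.0
```

```bash
python3 - <<'E'
from h import *
st(); a=cv2.resize(ctrl.snapshot("scene")[130:320,180:440,::-1],None,fx=3,fy=3,interpolation=cv2.INTER_CUBIC)
cv2.imwrite("pics/s3.png",a)
p=ctrl.camera_params("scene"); M=np.linalg.inv(np.array(p["cam_to_world"]))
def px(q): c=M@[*q,1]; return np.round([(p["cx"]-p["fx"]*c[0]/c[2]-180)*3,(p["cy"]+p["fy"]*c[1]/c[2]-130)*3])
for t in(85,90,95):  # lid top-face front corner in lid frame rel hinge: (-183,+12)
    t=np.radians(t); x=-.184*np.cos(t)+.012*np.sin(t); z=.184*np.sin(t)+.012*np.cos(t)
    print(px(towld(.0952+x,-.11,.09+z)),px(towld(.0952+x,.11,.09+z)))
E
```

```text
t 19.7 box mm [151.3  -1.8 331.6] Fbox [-0.  -0.2 -0.5] open 27.9 grip 0.0
[564. 103.] [322.  40.]
[577.  98.] [335.  36.]
[590.  94.] [349.  34.]
```

View pics/s3.png

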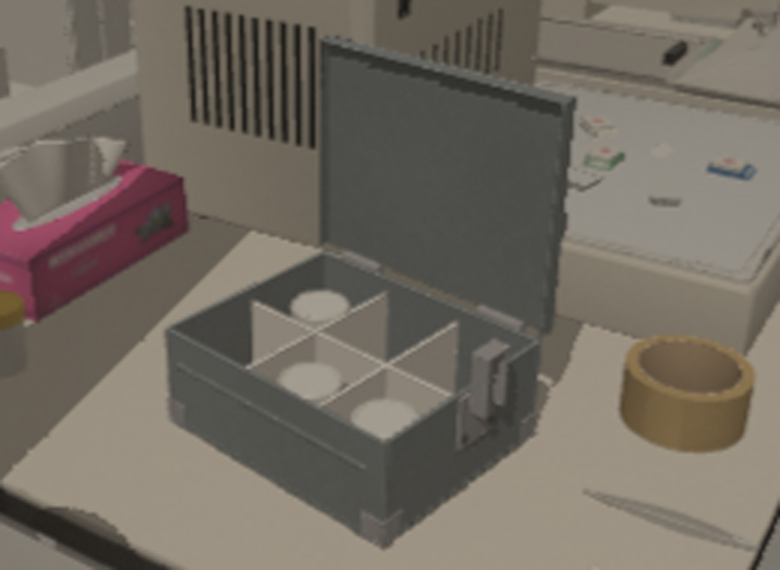

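The lid stands upright: its far corner at (576,98) matches the 90° prediction of (577,98). The gripper is clear and nothing else has moved.

```bash
python3 -c "from plant import ctrl; print(ctrl.close_job())"
```

```text
the job is handed in; nothing more can be done
None
```

The bolt ran free on the fifth pull after four full out-and-back strokes and is drawn to its out stop. The lid stands upright at about 90°, released and untouched, and the job was handed in at about 20 s. I did not look at the bolt again after the lid was raised, nor measure the bystanders' positions afterwards.

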